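# Sweep the empty moulds off the cold plate

### The arm

A 6-joint arm with a two-finger parallel gripper is mounted at the origin on the work surface. World frame = base frame: x ahead of the robot, y to its left, z up, the work surface at z = 0. Lengths are in m, angles in rad, forces in N, time in s.
With the tool pointing down it reaches from about 0.225 to 0.875 m from the base axis. Payload 3.4 kg.
Tool frame: the origin (TCP) lies between the finger pads; the fingertips stand 11 mm ahead of it and the grasp point (between the pads) lies 8 mm behind it; z points along the fingers, y is the line along which they close (so a half turn about z gives the same grasp; the last joint's range is limited). The gripper opens to 85 mm and grips with 20 to 120 N. Pads are 22 mm wide; open, the fingers measure 114 mm over their backs; the gripper's body (76 mm by 85 mm) begins 54 mm behind the grasp point. The pads swing forward as they close: fully open they stand 13 mm farther back than shut.
Start: joints at [-1.335, 0.276, 1.505, -0, 1.361, -0.121], TCP at [0.201, -0.539, 0.242] pointing down, gripper open.
Joint ranges: [-2.89, 2.89], [-0.75, 2.08], [0.22, 2.7], [-1.18, 4.32], [0.11, 2.71], [-2.7, 2.7]. Speed limits (rad/s): [2.57, 2.57, 3.14, 3.14, 3.14, 3.14].

### API

Orientations are given as a unit quaternion [w, x, y, z].
In Python, from rig import manip, imaging gives the robot as it stands. The module is installed in compiled form; this text tells all that it offers.
- The arm moves only by the tool jog_arm, never from a script. Its argument "deltas" is one flat list of numbers, 7 for each row, row after row: the turn, a rotation vector about the world's x, y, z in degrees, then the shift along the world's x, y, z in mm, then the opening, from 0 (shut) to 1 (fully open). In form: [ax, ay, az, tx, ty, tz, gripper, ax, ay, az, tx, ty, tz, gripper, ...]. A call has 1 to 20 rows; each row is the pose to reach, as a shift and turn from the pose commanded when the call began; what a row does not reach only later rows make up. A row lasts 1/10 s, in which the tool goes at most 50 mm and 8.59 degrees, less where a joint would pass 70% of its speed; a pose out of reach is approached as far as the arm can. A call with a gripper value outside its range is refused whole. The fingers move at their own pace and stop on an object; "grip_force" is the grip in N (left out, the last holds). Time passes only in rows, so rows that repeat a pose let the fingers close. It gives the time, the measured TCP pose, the force, the opening and the grip force at its end, in the units of the state.
- manip.get_state(): the state, without advancing time (a new reading comes with each control period).
- imaging.get_image(name): name is "scene" or "side" or "wrist"; returns the picture (420x560x3 uint8, blue, green, red); there is no depth.
- imaging.calibration(name): a dict with "mtx" (3x3 intrinsics, pixels), "cam_to_world" (4x4, takes a point from camera to world coordinates). Camera axes: x right, y down, z forward; pixel columns grow to the right and rows downward; lengths in m; the calibration is good to about 2 mm. A picture is of the moment at which its call begins: read the wrist's pose just before it. calibration takes no time and is no camera call; for the wrist camera it gives the pose at the moment of the call.
- manip.sign_off(): hands the job in; it is judged then, once.
The state is a dict: "clock": time; "qpos": joint angles; "qd": joint speeds; "effort": joint torques, N m; "position": TCP position; "ee_rot": TCP orientation; "contact_force": force on the tool from outside, world axes, zero at the start; "moment": the same for the moment, N m; "width": finger opening in m; "gripper_force": force on a finger pad.
Only numpy, scipy, OpenCV 4.12 (cv2) and the standard library are available. Lean on these libraries where they do the work, as an engineer would, in place of code of your own. Each camera call takes 0.05 s, during which the arm holds its last target. There are 200 camera calls.

### The job

The blocks have been knocked out of their moulds: sweep the three empty steel moulds off the cold plate into the stainless-steel mould pan tucked against its side (not into the white tray on the other side). Push them along the plate and over its edge with the fingertips; do not grip, lift or carry them. Leave the two cassettes with wax blocks on the plate where they are, and do not disturb the other things on the bench.

Things in the scene. Friction and masses are not known exactly. Their poses are not given: they have to be found in the camera images.
- cold_plate: fixed cold plate: cream housing under a flat dark grey metal plate 280 (own x) x 260 (own y) mm, top 60 mm above the bench. Left and right edges (own y = +-130) are open, no lip; front and back edges (x = +-140) have a rim 5 mm high, 4 thick. Overhangs both trays by 10 mm. Origin: on the bench under the plate's centre; own x away from the robot, z up; may stand turned a few degrees
- mould_pan: fixed open stainless-steel pan at the left (plate's +y) or right (-y) side of the cold plate, parallel to it, inner edge under the overhang: 260 (own x) x 120 (own y) x 45 mm high, walls and floor 3 mm; rim bead 48 mm above the bench. Another mould already lies in it. Origin: centre of its underside, 180 mm from the plate's origin along the plate's y
- block_tray: white plastic tray of the same size, fixed at the other side of the cold plate, with a green cassette in it; no mould belongs here. Origin: centre of its underside
- mould_a: empty stainless-steel base mould, open side up on the cold plate: bright metal dish 46 (own x) x 34 (own y) mm, 12 high, about 25 g; its lowest 5 mm is a narrower well, 32 x 26, under an overhanging flange. Slides freely when pushed at the side. Origin: centre of its underside. Lies alone, some 60 mm or more (along the plate's x) from the rows of the others
- mould_b: empty stainless-steel base mould, open side up on the cold plate: bright metal dish 46 (own x) x 34 (own y) mm, 12 high, about 25 g; its lowest 5 mm is a narrower well, 32 x 26, under an overhanging flange. Slides freely when pushed at the side. Origin: centre of its underside. Lies in a row along the plate's y with mould_c, 68 to 78 mm between centres
- mould_c: empty stainless-steel base mould, open side up on the cold plate: bright metal dish 46 (own x) x 34 (own y) mm, 12 high, about 25 g; its lowest 5 mm is a narrower well, 32 x 26, under an overhanging flange. Slides freely when pushed at the side. Origin: centre of its underside. Beside mould_b
- block_pink: histology cassette (pink plastic, 40 mm along own x, 28 mm along own y, 6 mm high) carrying a whitish wax block, 13 mm high in all, 15 g, still chilling on the cold plate; stays where it is. Origin: centre of its underside. The two cassettes form a row along the plate's y
- block_yellow: histology cassette (yellow plastic, 40 mm along own x, 28 mm along own y, 6 mm high) carrying a whitish wax block, 13 mm high in all, 15 g, still chilling on the cold plate; stays where it is. Origin: centre of its underside. Beside the pink one
- tray_block: green cassette with wax block, like the others, lying in the white tray; leave it. Origin: centre of its underside
- blade_box: blade dispenser, brown box with a green end, about 110 x 36 x 26 mm, lying on the bench to the side; leave it. Origin: near its middle, on the underside
- forceps: steel forceps 130 mm long, 8 mm high, lying on the bench to the side; leave it. Origin: middle, on the bench
- brush: small wooden section brush 180 mm long, 10 mm high, lying on the bench to the side; leave it. Origin: middle, on the bench
- jar: amber glass jar, 64 mm across, 65 mm high, standing on the bench to the side; leave it. Origin: centre of its underside
There are look-alikes about, which are no part of the job. Leave any black or red look-alike of the mould_a alone.

How it is judged:
At the end, for the whole second after the job is handed in: The three moulds lie still in the steel pan: origin inside its outline and under 40 mm above its underside, speed under 0.03 m/s. Cassettes on the plate within 12 mm of their start; green cassette, blade box, forceps, brush and jar within 30 mm (x of mould_a in the frame of mould_pan between -0.13 and 0.13 m and y of mould_a in the frame of mould_pan between -0.06 and 0.06 m and z of each of mould_a, mould_b, mould_c in the frame of mould_pan below 0.04 m and linear speed of each of mould_a, mould_b, mould_c below 0.03 m/s and contact force between the fingers and mould_a below 0.1 N and x of mould_b in the frame of mould_pan between -0.13 and 0.13 m and y of mould_b in the frame of mould_pan between -0.06 and 0.06 m and contact force between the fingers and mould_b below 0.1 N and x of mould_c in the frame of mould_pan between -0.13 and 0.13 m and y of mould_c in the frame of mould_pan between -0.06 and 0.06 m and contact force between the fingers and mould_c below 0.1 N and distance of each of block_pink, block_yellow from where it was at the start of the episode below 0.012 m and distance of each of tray_block, blade_box, forceps, brush, jar from where it was at the start of the episode below 0.03 m); the robot touches nothing.
It fails at once if a mould was lifted more than 20 mm off the plate (height (world z) of any of mould_a, mould_b, mould_c above 0.08 m).
It fails at once if a mould was carried through the air: more than 60 mm past the plate's edge and still at plate height, in the fingers (((y of mould_a in the frame of cold_plate above 0.19 m or y of mould_a in the frame of cold_plate below -0.19 m) and height (world z) of mould_a above 0.058 m and contact force between the fingers and mould_a above 0.1 N) or ((y of mould_b in the frame of cold_plate above 0.19 m or y of mould_b in the frame of cold_plate below -0.19 m) and height (world z) of mould_b above 0.058 m and contact force between the fingers and mould_b above 0.1 N) or ((y of mould_c in the frame of cold_plate above 0.19 m or y of mould_c in the frame of cold_plate below -0.19 m) and height (world z) of mould_c above 0.058 m and contact force between the fingers and mould_c above 0.1 N)).
It fails at once if a mould was gripped or pressed down hard: more than 15 N between fingers and mould (contact force between the fingers and mould_a above 15 N or contact force between the fingers and mould_b above 15 N or contact force between the fingers and mould_c above 15 N).
It fails at once if a cassette on the plate was pushed more than 12 mm or lifted (distance of any of block_pink, block_yellow from where it was at the start of the episode above 0.012 m).
It fails at once if another thing on the bench or in the white tray was moved more than 30 mm (distance of any of tray_block, blade_box, forceps, brush, jar from where it was at the start of the episode above 0.03 m).
It also fails if it takes over 45 s, if anything falls off the work surface, if the arm or the gripper's body presses on something with over 40 N, if the wrist force passes 120 N, or if a joint passes its speed limit or range.

## Working session

There is one attempt and no reset: what is moved stays moved. The work goes in short steps, Python scripts to look and compute and a tool call to move; the robot and the scene stay as the last step left them, time stands still between calls to the robot, and variables do not carry over. Pictures are saved under pics/ and viewed, at most 10 in all, crops included, and the job is handed in when it is done.

Besides the shell and the picture viewer there is one more tool, called by a JSON object that holds its "op" and its "data", one argument or row to a line. jog_arm: Moves the arm, as the interface text tells. Its arguments: {"type":"object","properties":{"deltas":{"type":"array"},"grip_force":{"type":"number"}},"required":["deltas"]}

```bash
mkdir -p pics
cat > h.py <<'E'
import numpy as np, cv2
from rig import manip, imaging
def ray(name,uv,z,cal=None):
    c=cal or imaging.calibration(name); K=np.array(c["mtx"]);T=np.array(c["cam_to_world"])
    uv=np.atleast_2d(np.float64(uv)); d=np.c_[uv,np.ones(len(uv))]@np.linalg.inv(K).T@T[:3,:3].T
    o=T[:3,3]; return o+d*((z-o[2])/d[:,2])[:,None]
E
python3 - <<'E'
from h import *
for n in("scene","side"):
    cv2.imwrite(f"pics/{n}0.png",imaging.get_image(n)); print(n,np.round(imaging.calibration(n)["cam_to_world"],3).tolist())
s=manip.get_state();print(s["clock"],s["position"],s["ee_rot"],s["width"])
E
```

```text
scene [[0.666, 0.625, -0.408, 1.008], [0.746, -0.559, 0.362, -0.335], [-0.002, -0.546, -0.838, 0.913], [0.0, 0.0, 0.0, 1.0]]
side [[0.965, -0.14, 0.22, 0.294], [-0.26, -0.459, 0.849, -1.172], [-0.018, -0.877, -0.48, 0.739], [0.0, 0.0, 0.0, 1.0]]
0.1 [ 0.20073781 -0.53833539  0.24151228] [-8.35252790e-04  9.84130545e-01  1.77443992e-01 -3.98556460e-05] 0.08525433741955576
```

View pics/scene0.png

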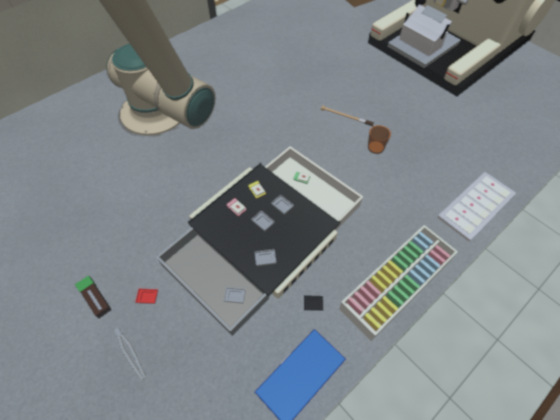

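View pics/side0.png

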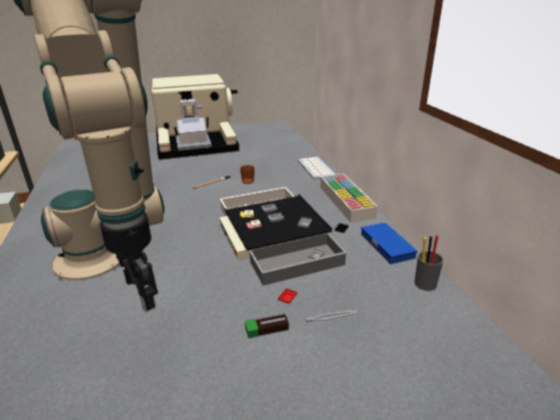

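The scene view shows the steel pan at lower left (its own mould at 235,296) and the white tray at upper right. The moulds are at about (282,205), (262,221) and (265,257). The cassettes are at (257,189) and (236,207).

Run:
```python
from h import *
im=cv2.imread("pics/scene0.png")
cv2.imwrite("pics/crop.png",cv2.resize(im[140:340,150:370],None,fx=3,fy=3,interpolation=cv2.INTER_CUBIC)[:600])
hsv=cv2.cvtColor(im,cv2.COLOR_BGR2HSV)
dark=(hsv[...,2]<60).astype(np.uint8); n,l,st,c=cv2.connectedComponentsWithStats(dark)
k=l[235,290]; print("plate",st[k])
m=(l==k).astype(np.uint8); cs,_=cv2.findContours(m,0,2); h=cv2.convexHull(max(cs,key=cv2.contourArea))
W=ray("scene",h[:,0],.06)[:,:2]; r=cv2.minAreaRect((W*1000).astype(np.float32)); print("plate rect",r,np.round(cv2.boxPoints(r)))
hm=cv2.fillConvexPoly(np.zeros_like(m),h,1); obj=hm*(1-m); obj=cv2.morphologyEx(obj,cv2.MORPH_OPEN,np.ones((3,3)))
cs,_=cv2.findContours(obj,0,2)
for q in cs:
    if cv2.contourArea(q)<60: continue
    w=ray("scene",q[:,0],.070)[:,:2]; r=cv2.minAreaRect((w*1000).astype(np.float32)); print(np.round(q[:,0].mean(0)),np.round(r[0]),np.round(r[1]),round(r[2]), hsv[int(q[:,0,1].mean()),int(q[:,0,0].mean())])
```

```text
plate [290 235   1   1   1]
plate rect ((663.400390625, -4.0118560791015625), (0.0, 0.0), 0.0) [[663.  -4.]
 [663.  -4.]
 [663.  -4.]
 [663.  -4.]]
```

View pics/crop.png

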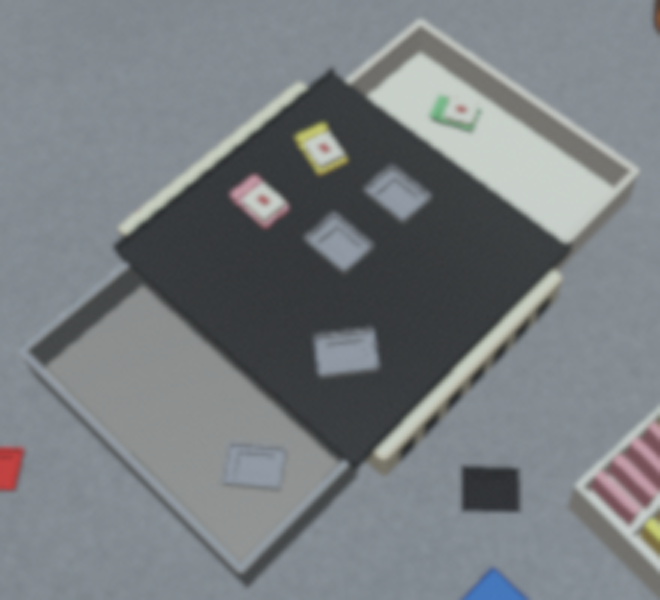

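The enlarged view shows the dark plate with corners at crop (332,70), (117,247), (352,465) and (570,243). The moulds are at crop (397,192), (338,241) and (346,352), and the pan is bottom left.

Run:
```python
from h import *
im=cv2.imread("pics/scene0.png")
f=lambda p: np.array(p)/3+[150,140]
C=ray("scene",f([(332,70),(117,247),(352,465),(570,243)]),.06)[:,:2]*1000
print(np.round(C)); print([round(float(np.linalg.norm(C[i]-C[(i+1)%4]))) for i in range(4)])
for a,b in((C[0],C[3]),(C[1],C[2])): print("own x angle",np.degrees(np.arctan2(*(b-a)[::-1])))
for a,b in((C[1],C[0]),(C[2],C[3])): print("own y angle",np.degrees(np.arctan2(*(b-a)[::-1]))-90)
print("center",C.mean(0))
poly=np.int32(np.round(f([(332,76),(123,247),(352,459),(562,243)])))
hm=cv2.fillConvexPoly(np.zeros(im.shape[:2],np.uint8),poly,1)
obj=hm*(im.max(2)>95).astype(np.uint8)
cs,_=cv2.findContours(obj,0,2)
for q in cs:
    if cv2.contourArea(q)<60: continue
    w=ray("scene",q[:,0],.070)[:,:2]; r=cv2.minAreaRect((w*1000).astype(np.float32)); print(np.round(q[:,0].mean(0)),np.round(r[0]),np.round(r[1]),round(r[2]), np.round(cv2.boxPoints(r)).tolist())
```

```text
[[ 443.   88.]
 [ 469. -168.]
 [ 743. -145.]
 [ 717.  116.]]
[257, 275, 263, 276]
own x angle 5.886141732854446
own x angle 4.685576778452469
own y angle 5.801682844257073
own y angle 5.653895634225947
center [592.8222181 -27.2134972]
[267. 257.] [672. -91.] [49. 37.] 56 [[643.0, -101.0], [673.0, -122.0], [701.0, -81.0], [670.0, -60.0]]
[261. 219.] [590. -30.] [49. 37.] 5 [[564.0, -14.0], [568.0, -51.0], [617.0, -47.0], [613.0, -10.0]]
[236. 206.] [515. -54.] [51. 32.] 1 [[490.0, -38.0], [490.0, -70.0], [540.0, -70.0], [540.0, -38.0]]
[280. 203.] [586.  38.] [50. 37.] 5 [[560.0, 55.0], [563.0, 18.0], [613.0, 22.0], [610.0, 59.0]]
[257. 189.] [508.  19.] [33. 52.] 79 [[479.0, 8.0], [530.0, -2.0], [536.0, 31.0], [485.0, 41.0]]
```

{"op": "jog_arm", "data": {
  "deltas": [0,0,75,466,502,-110,0.13,0,0,75,466,502,-110,0.13,0,0,75,466,502,-110,0.13,0,0,75,466,502,-110,0.13,0,0,75,466,502,-110,0.13,0,0,75,466,502,-110,0.13,0,0,75,466,502,-110,0.13,0,0,75,466,502,-110,0.13,0,0,75,466,502,-110,0.13,0,0,75,466,502,-110,0.13,0,0,75,466,502,-110,0.13,0,0,75,466,502,-110,0.13,0,0,75,466,502,-110,0.13,0,0,75,466,502,-110,0.13,0,0,75,466,502,-110,0.13,0,0,75,466,502,-110,0.13,0,0,75,466,502,-110,0.13,0,0,75,466,502,-110,0.13,0,0,75,466,502,-110,0.13]
}}

```text
clock: 2.0
position: [0.6663, -0.038, 0.1329]
ee_rot: [0.0, 0.673, 0.739, 0.0]
contact_force: [-0.5, 0.2, 0.5]
width: 0.011
gripper_force: 0.0
```

Run:
```python
from h import *
a=imaging.get_image("side");w=imaging.get_image("wrist")
cv2.imwrite("pics/s1.png",np.hstack([cv2.resize(a[150:300,180:380],(800,600))[:, :400] if 0 else cv2.resize(a[160:300,200:370],(400,330)),cv2.resize(w,(400,300))[:330] if 0 else cv2.copyMakeBorder(cv2.resize(w,(400,300)),0,30,0,0,0)]))
s=manip.get_state();print(s["position"],s["ee_rot"],s["width"])
```

```text
[ 0.66650181 -0.03775421  0.13285376] [2.78197061e-04 6.73251178e-01 7.39413784e-01 1.72282791e-04] 0.010752328058170004
```

View pics/s1.png

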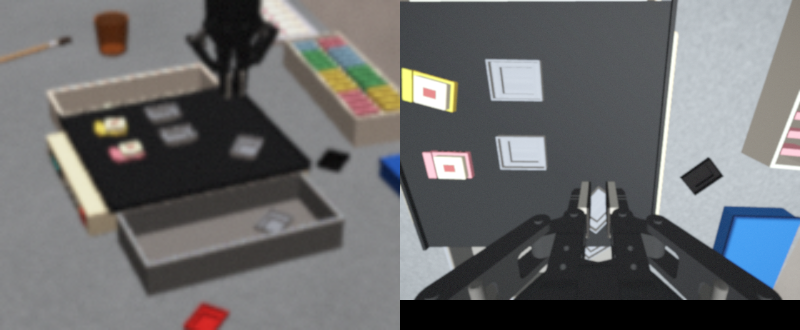

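The wrist view shows b and c in their row and the fingers above mould a, with a clear strip behind them. Next I descend and probe for the plate height.

{"op": "jog_arm", "data": {
  "deltas": [0,0,0,0,5,-25,0.13,0,0,0,0,5,-37,0.13,0,0,0,0,5,-41,0.13,0,0,0,0,5,-45,0.13,0,0,0,0,5,-45,0.13]
}}

```text
clock: 2.6
position: [0.6669, -0.032, 0.0872]
ee_rot: [-0.0, 0.673, 0.74, -0.0]
contact_force: [-0.6, 0.1, 0.7]
width: 0.011
gripper_force: 0.0
```

Run:
```python
from h import *
c=imaging.calibration("wrist"); w=imaging.get_image("wrist"); a=imaging.get_image("side")
cv2.imwrite("pics/s2.png",np.hstack([cv2.resize(a[180:260,240:340],(410,328)),cv2.resize(w,(390,328))]))
```

```text
(no output)
```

View pics/s2.png

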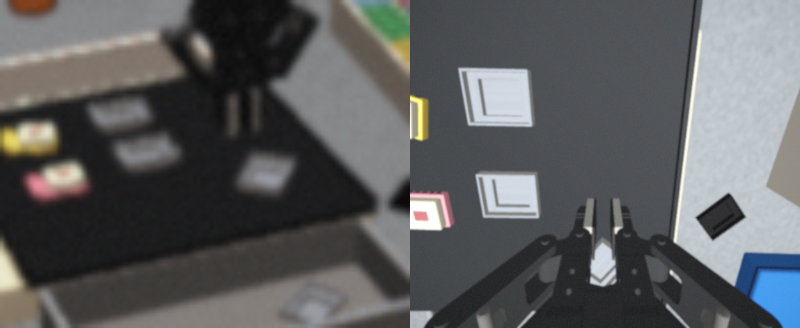

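The fingers stand behind mould a with a clear gap and no contact yet.

{"op": "jog_arm", "data": {
  "deltas": [0,0,0,0,0,-4,0.13,0,0,0,0,0,-7,0.13,0,0,0,0,0,-9,0.13,0,0,0,0,0,-9,0.13]
}}

```text
clock: 3.1
position: [0.6665, -0.0318, 0.0779]
ee_rot: [-0.0, 0.673, 0.74, -0.0]
contact_force: [-0.8, -1.0, 0.2]
width: 0.0107
gripper_force: 0.0
```

{"op": "jog_arm", "data": {
  "deltas": [0,0,0,0,0,-3,0.13,0,0,0,0,0,-3,0.13]
}}

```text
clock: 3.3
position: [0.6666, -0.0318, 0.0749]
ee_rot: [-0.0, 0.673, 0.74, -0.0]
contact_force: [0.5, 0.1, -0.4]
width: 0.0114
gripper_force: 0.0
```

{"op": "jog_arm", "data": {
  "deltas": [0,0,0,1,-6,0,0.13,0,0,0,1,-12,0,0.13,0,0,0,2,-18,0,0.13,0,0,0,2,-25,0,0.13,0,0,0,3,-32,0,0.13,0,0,0,4,-39,0,0.13,0,0,0,4,-46,0,0.13,0,0,0,5,-53,0,0.13,0,0,0,6,-60,0,0.13,0,0,0,6,-67,0,0.13,0,0,0,7,-74,0,0.13,0,0,0,8,-81,0,0.13,0,0,0,8,-88,0,0.13,0,0,0,9,-95,0,0.13,0,0,0,10,-102,0,0.13,0,0,0,10,-109,0,0.13,0,0,0,11,-116,0,0.13,0,0,0,11,-116,0,0.13]
}}

```text
clock: 5.1
position: [0.678, -0.149, 0.0753]
ee_rot: [0.0, 0.673, 0.74, -0.0]
contact_force: [0.4, 0.7, -0.6]
width: 0.011
gripper_force: 0.0
```

Run:
```python
from h import *
w=imaging.get_image("scene"); a=imaging.get_image("side")
cv2.imwrite("pics/s3.png",np.hstack([cv2.resize(a[180:290,210:350],(400,315)),cv2.resize(w[150:340,150:370],(400,315))]))
```

```text
(no output)
```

View pics/s3.png

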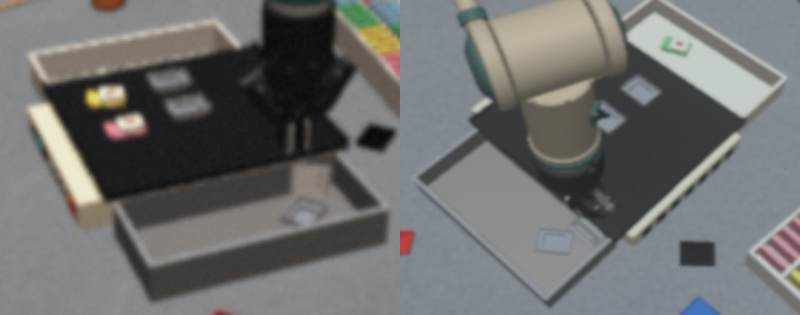

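Mould a has gone over the edge into the pan: bright shape against the pan's inner wall at (312,178) in the left crop. Next I go up and behind c.

{"op": "jog_arm", "data": {
  "deltas": [0,0,0,0,0,45,0.13,0,0,0,-20,48,45,0.13,0,0,0,-39,93,45,0.13,0,0,0,-57,138,45,0.13,0,0,0,-76,183,45,0.13,0,0,0,-95,227,45,0.13,0,0,0,-95,227,45,0.13,0,0,0,-95,227,45,0.13]
}}

```text
clock: 6.0
position: [0.5824, 0.0806, 0.1207]
ee_rot: [0.0, 0.672, 0.741, 0.0]
contact_force: [0.9, -0.9, 0.4]
width: 0.011
gripper_force: 0.0
```

Run:
```python
from h import *
print(manip.get_state()["position"])
w=imaging.get_image("wrist"); a=imaging.get_image("side"); s=imaging.get_image("scene")
cv2.imwrite("pics/s4.png",np.vstack([np.hstack([cv2.resize(a[180:290,210:350],(400,315)),cv2.resize(w,(400,315))]),cv2.resize(s[240:335,160:400],(800,285))]))
```

```text
[0.58235766 0.08056851 0.12068082]
```

View pics/s4.png

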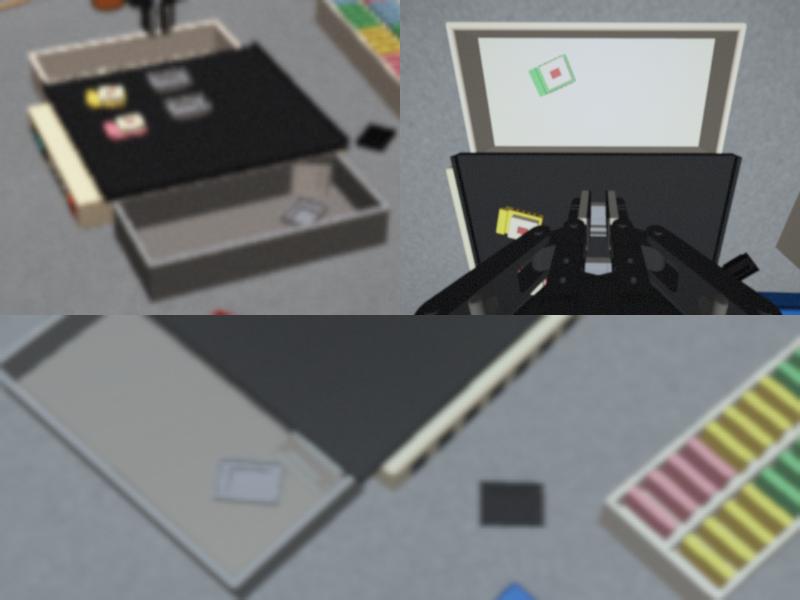

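Mould a leans on its edge inside the pan, which is within the limits. The fingers are lined up behind c, with c visible between them in the wrist view.

{"op": "jog_arm", "data": {
  "deltas": [0,0,0,0,0,-20,0.13,0,0,0,0,0,-35,0.13,0,0,0,0,0,-42,0.13,0,0,0,0,0,-45,0.13,0,0,0,0,0,-45,0.13]
}}

```text
clock: 6.65
position: [0.5832, 0.0785, 0.0751]
ee_rot: [-0.0, 0.673, 0.74, -0.0]
contact_force: [0.0, -0.1, 0.2]
width: 0.0112
gripper_force: 0.0
```

{"op": "jog_arm", "data": {
  "deltas": [0,0,0,0.5,-5,0,0.13,0,0,0,1,-10,0,0.13,0,0,0,1.5,-15,0,0.13,0,0,0,2,-22,0,0.13,0,0,0,3,-29,0,0.13,0,0,0,3.5,-36,0,0.13,0,0,0,4,-42,0,0.13,0,0,0,4.5,-47,0,0.13,0,0,0,5,-52,0,0.13,0,0,0,5.5,-58,0,0.13,0,0,0,6,-64,0,0.13,0,0,0,7,-71,0,0.13,0,0,0,7.5,-78,0,0.13,0,0,0,8,-85,0,0.13,0,0,0,9,-92,0,0.13,0,0,0,9.5,-99,0,0.13,0,0,0,10,-106,0,0.13,0,0,0,10,-106,0,0.13]
}}

```text
clock: 8.45
position: [0.593, -0.0279, 0.0753]
ee_rot: [0.0, 0.673, 0.74, -0.0]
contact_force: [-0.9, -0.3, -0.3]
width: 0.0112
gripper_force: 0.0
```

Run:
```python
from h import *
w=imaging.get_image("scene"); a=imaging.get_image("side")
cv2.imwrite("pics/s5.png",np.hstack([cv2.resize(a[180:290,210:350],(400,315)),cv2.resize(w[150:340,150:370],(400,315))]))
```

```text
(no output)
```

View pics/s5.png

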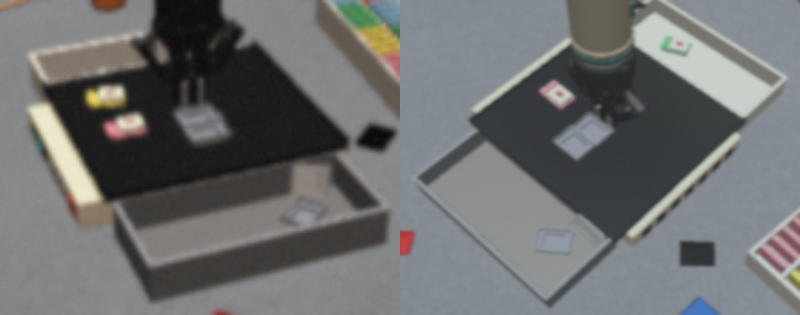

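The two moulds sit neatly in line, flush against each other. I keep pushing.

{"op": "jog_arm", "data": {
  "deltas": [0,0,0,0.5,-6,0,0.13,0,0,0,1,-12,0,0.13,0,0,0,2,-19,0,0.13,0,0,0,2.5,-26,0,0.13,0,0,0,3,-33,0,0.13,0,0,0,4,-40,0,0.13,0,0,0,4.5,-47,0,0.13,0,0,0,5,-54,0,0.13,0,0,0,6,-61,0,0.13,0,0,0,6.5,-68,0,0.13,0,0,0,7,-75,0,0.13,0,0,0,8,-82,0,0.13,0,0,0,9,-89,0,0.13,0,0,0,9.5,-96,0,0.13,0,0,0,10,-103,0,0.13,0,0,0,11,-110,0,0.13,0,0,0,11.5,-117,0,0.13,0,0,0,12,-124,0,0.13,0,0,0,13,-131,0,0.13,0,0,0,13,-131,0,0.13]
}}

```text
clock: 10.55
position: [0.6061, -0.159, 0.0754]
ee_rot: [0.0, 0.673, 0.74, 0.0]
contact_force: [0.4, 0.8, 0.4]
width: 0.0108
gripper_force: 0.0
```

{"op": "jog_arm", "data": {
  "deltas": [0,0,0,0,0,45,0.13,0,0,0,0,48,60,0.13,0,0,0,0,95,90,0.13,0,0,0,0,142,100,0.13,0,0,0,0,190,100,0.13,0,0,0,0,190,100,0.13,0,0,0,0,190,100,0.13]
}}

```text
clock: 11.25
position: [0.6055, 0.0337, 0.1754]
ee_rot: [0.0, 0.672, 0.741, -0.0]
contact_force: [0.2, -0.8, -0.0]
width: 0.0111
gripper_force: 0.0
```

Run:
```python
from h import *
w=imaging.get_image("scene"); a=imaging.get_image("side")
cv2.imwrite("pics/s6.png",np.hstack([cv2.resize(a[180:290,210:350],(400,315)),cv2.resize(w[150:340,150:370],(400,315))]))
```

```text
(no output)
```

View pics/s6.png

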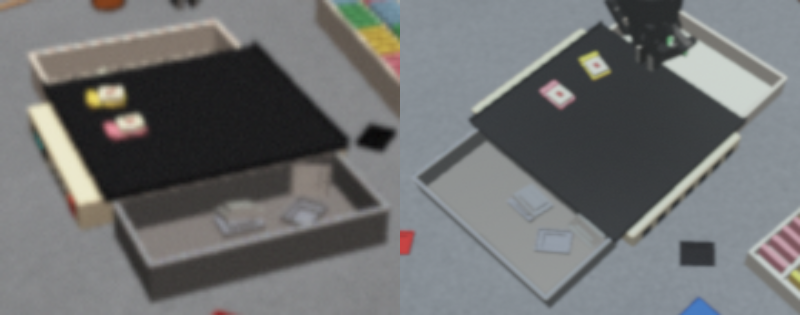

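All three moulds are now in the pan: b and c stacked at (240,215) in the left crop, and a leaning at (312,180). The plate holds only the two cassettes, which have not moved.

```bash
python3 -c "
from h import *
print(manip.sign_off())"
```

```text
the job is handed in; nothing more can be done
None
```

All three moulds were swept into the steel pan and the job is handed in (verdict not shown); the last picture shows b and c stacked, a leaning on edge against the pan's inner wall, and both cassettes still in place on the plate.

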